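# Gauge the drilled pen stands and sort them by fit

## Task

Check the three drilled wooden pen stands with the stepped pin gauge, one at a time: try the gauge gently in a stand's hole, down until it stops, then slide that stand along the desk, without lifting it, right inside its tray before you try the next. A good hole lets the middle (go) step in and stops the thick (no-go) step: good stands go into the pale plastic letter tray; those that stop the go step or let the no-go step in go into the low wooden tray. Finish with the gauge standing pin down in its rest again, and leave everything else on the desk where it is.

Things in the scene. Friction and masses are not known exactly. Their poses are not given: they have to be found in the camera images.
- stand_a: one of three outwardly alike loose beech pen stands, a block 62 x 62 x 26 high, about 80 g, with a round hole straight down through its middle and a thin dark groove near its +x edge. Origin: centre of the underside, on the hole's axis; z up; the hole's mouth is 26 above it. Which stands are good must be found with the gauge
- stand_b: one of three outwardly alike loose beech pen stands, a block 62 x 62 x 26 high, about 80 g, with a round hole straight down through its middle and a thin dark groove near its +x edge. Origin: centre of the underside, on the hole's axis; z up; the hole's mouth is 26 above it. Which stands are good must be found with the gauge
- stand_c: one of three outwardly alike loose beech pen stands, a block 62 x 62 x 26 high, about 80 g, with a round hole straight down through its middle and a thin dark groove near its +x edge. Origin: centre of the underside, on the hole's axis; z up; the hole's mouth is 26 above it. Which stands are good must be found with the gauge
- gauge_grip (a point): stepped pin gauge, 96 long, 140 g, standing pin down in its rest: hexagonal aluminium handle 71 long, 24 across flats (one pair of flats faces its own +x and -x), below it a round flange 32 dia., 4 thick, and a steel pin 21 long. This point is the centre of the handle, 60.5 above the tip; z points up the axis. With its pin in the hole (raised 2, so as not to wedge) it can draw a stand along the desk
- gauge_tip (a point): the gauge's tip (z up the axis). From it up: pilot 7 dia., 5 long, enters every hole; 2 long cone; GO step 13 dia., 6 long; 2 long cone; NO-GO step 20 dia., 6 long; then the flange. The tip goes about 6 down a tight hole (10.5 dia.) and stops, 14 down a good one (17 dia.), 21, up to the flange, down a loose one (25 dia.)
- rest: the gauge's rest: a fixed dark steel block 50 x 50 x 40 high with a vertical hole of 24 dia. right through it. Origin: centre of the underside, on the hole's axis. With the gauge in it the flange rests on the block's top and the tip is 19 above the desk
- letter_tray: pale plastic letter tray with slotted sides, for the good stands. Fixed. Inside 200 wide (y), 95 deep (x); walls 5 thick, 40 high, on three sides; no wall or sill on the open side, which faces its -x (about towards the robot); floor a thin sheet flush with the desk. Origin: on the desk, 50 behind the line of the open side, 45 before the back wall, midway between the side walls
- wooden_tray: low brown wooden tray with plain sides, for the stands that are too tight or too loose. Fixed. Inside 200 wide (y), 95 deep (x); walls 5 thick, 28 high, on three sides; no wall or sill on the open side, which faces its -x (about towards the robot); floor a thin sheet flush with the desk. Origin: on the desk, 50 behind the line of the open side, 45 before the back wall, midway between the side walls
- cactus: bystander: small cactus in a round pot, 56 dia., 80 high, upright; origin under its centre
- ink: bystander: round glass ink bottle, 48 dia., 50 high; origin under its centre
- glue: bystander: glue stick standing upright, 29 dia., 88 high; origin under its centre
- eraser: bystander: eraser lying flat, 48 (x) x 22 (y) x 13 high; origin under its centre
- tape: bystander: roll of clear tape lying flat, 54 dia., 18 high; origin under its centre
- sharpener: bystander: aluminium pencil sharpener lying flat, 36 (x) x 24 (y) x 16 high; origin under its centre
- mug: bystander: white mug, 82 dia. and 95 high, handle reaching about 35 further at its +y side; origin under its centre
- stapler: bystander: stapler 130 (x) x 34 (y) x 65 high; origin under its centre
Not all that is in view belongs to the job. What is shaped like the part that bears gauge_grip but red is not meant.

How it is judged:
By the outcome, as a careful person would: the job done as asked, in the order asked, and still so for the second after the job is handed in, with the robot touching nothing.
It also fails if it takes over 67 s, if anything falls off the work surface, if the arm or the gripper's body presses on something with over 40 N, if the wrist force passes 120 N, or if a joint passes its speed limit or range.

## Robot

A 6-joint arm with a two-finger parallel gripper is mounted at the origin on the work surface. World frame = base frame: x ahead of the robot, y to its left, z up, the work surface at z = 0. Lengths are in m, angles in degrees, forces in N, time in s.
With the tool pointing down it reaches from about 0.3 to 0.825 m from the base axis. Payload 5.4 kg.
Tool frame: the origin (TCP) lies where the fingers leave the gripper's body, on its centre line; the fingertips stand tcp_to_tips ahead of it and the grasp point (between the pads) lies 69 mm ahead of it (tcp_to_tips is the distance from the TCP to the fingertips, in m); z points along the fingers, y is the line along which they close (so a half turn about z gives the same grasp; the last joint's range is limited). The gripper opens to 92 mm and grips with 3 to 60 N. Pads are 20 mm wide; open, the fingers measure 128 mm over their backs; the gripper's body (75 mm by 189 mm) begins 69 mm behind the grasp point.
Start: joints at [52.133, 9.076, 91.501, -0, 79.423, -12.038], TCP at [0.251, 0.518, 0.303] pointing down, gripper open.
Joint ranges: [-166.64, 166.64], [-54.1, 131.32], [10.49, 154.53], [-73.88, 253.88], [9.74, 151.15], [-171.62, 171.62]. Speed limits (degrees/s): [147.25, 147.25, 180, 180, 180, 180].

## Interface

Orientations are given as [roll, pitch, yaw] about the fixed x, y, z axes, in that order (R = Rz(yaw) Ry(pitch) Rx(roll)).
In Python, from rig import * gives the robot as it stands. The module is installed in compiled form; this text tells all that it offers. Calls block until the motion is done:
- move_pose(position, orientation): joint-space move of the TCP to a pose.
- line_to(position, vel=0.15, attitude=None): straight line of the TCP; attitude=None keeps the orientation; vel is the mean speed in m/s.
- goto_joints(angles): joint-space move.
- let_go() and close_gripper(newtons=None): open the fingers fully, or close them until they stop; newtons is the grip in N (None keeps the last).
- sleep(seconds).
- solve_ik(position, orientation): joint angles nearest the present ones, or None.
- capture(name): name is "scene" or "side" or "wrist"; returns a dict with "frame" (384x512x3 uint8, red, green, blue), "K" (3x3 intrinsics, pixels), "k1" (the pictures are not rectified: a ray, as slopes to the right and down, at radius r is drawn at 1 + k1 r^2 times it, then the intrinsics apply), "camera_from_world" (4x4, takes a point from world to camera coordinates); the wrist camera has in their place "tool_from_camera" (4x4, takes a point from camera to tool coordinates, whose origin is the TCP and whose axes are the flange's). Camera axes: x right, y up, looking along -z (the intrinsics and any distortion apply to the point x, -y, -z); pixel columns grow to the right and rows downward; lengths in m; the calibration is good to about 2 mm. A picture is of the moment at which its call begins: read the wrist's pose just before it. There is no depth.
A pose or a line that the arm cannot do raises PlanningError and nothing moves.
- hand_in(): hands the job in; it is judged then, once.
Readings, each from a call of its own:
- current_clock(): time.
- current_q(): joint angles.
- current_qd(): joint speeds.
- current_effort(): joint torques, N m.
- current_tcp_pos(): TCP position.
- current_tcp_rot(): TCP orientation.
- current_contact_force(): force on the tool from outside, world axes, zero at the start.
- current_moment(): the same for the moment, N m.
- current_opening(): finger opening in m.
- current_finger_force(): force on a finger pad.
Only numpy, scipy, OpenCV 4.12 (cv2) and the standard library are available. Lean on these libraries where they do the work, as an engineer would, in place of code of your own. Each camera call takes 0.05 s, during which the arm holds its last target. There are 200 camera calls.

## Working session

There is one attempt and no reset: what is moved stays moved. The work goes in short steps, each a Python script; the robot and the scene stay as the last script left them, time stands still between calls to the robot, and variables do not carry over. Pictures are saved under pics/ and viewed, at most 11 in all, crops included, and the job is handed in when it is done.

```bash
mkdir -p pics; ls
python3 - <<'E'
from rig import *
import cv2,numpy as np,pickle
d={}
for n in ("scene","side","wrist"):
    c=capture(n); d[n]=c
    cv2.imwrite(f"pics/{n}0.png",cv2.cvtColor(c["frame"],cv2.COLOR_RGB2BGR))
    print(n,c["K"].tolist(),c["k1"])
    print(np.round(c.get("camera_from_world",c.get("tool_from_camera")),4).tolist())
pickle.dump(d,open("d0.pkl","wb"))
a=[cv2.resize(cv2.imread(f"pics/{n}0.png"),(800,600),interpolation=cv2.INTER_CUBIC) for n in("scene","side")]
cv2.imwrite("pics/s0.png",a[0]);cv2.imwrite("pics/s1.png",a[1])
print(current_clock(),current_tcp_pos(),current_tcp_rot(),current_opening())
import rig; print([ (k,v) for k,v in vars(rig).items() if 'tips' in k])
E
```

```text
pics
scene [[442.023506073802, 0.0, 250.3879738026372], [0.0, 442.023506073802, 200.38242733670958], [0.0, 0.0, 1.0]] -0.15863161612724863
[[0.7196, 0.6944, -0.0037, -0.3276], [-0.4374, 0.4574, 0.7743, 0.1647], [0.5394, -0.5555, 0.6328, -1.6255], [0.0, 0.0, 0.0, 1.0]]
side [[470.1063699191261, 0.0, 269.1933740904174], [0.0, 470.1063699191261, 192.31069724930106], [0.0, 0.0, 1.0]] -0.1012256268146862
[[0.9596, -0.2802, 0.0251, -0.4544], [0.1183, 0.483, 0.8676, -0.1242], [-0.2552, -0.8296, 0.4967, -1.3074], [0.0, 0.0, 0.0, 1.0]]
wrist [[332.129479915017, 0.0, 259.1958272613707], [0.0, 332.129479915017, 194.17648963433967], [0.0, 0.0, 1.0]] -0.08703324736592348
[[0.0008, 0.9693, 0.2458, 0.0688], [1.0, -0.0009, 0.0003, -0.0007], [0.0006, 0.2458, -0.9693, -0.0831], [0.0, 0.0, 0.0, 1.0]]
0.15 [0.25030659 0.51727684 0.30197158] [-1.79920877e+02 -1.84103281e-02  1.54170521e+02] 0.09174081621008198
[('tcp_to_tips', 0.0881)]
```

View pics/s0.png

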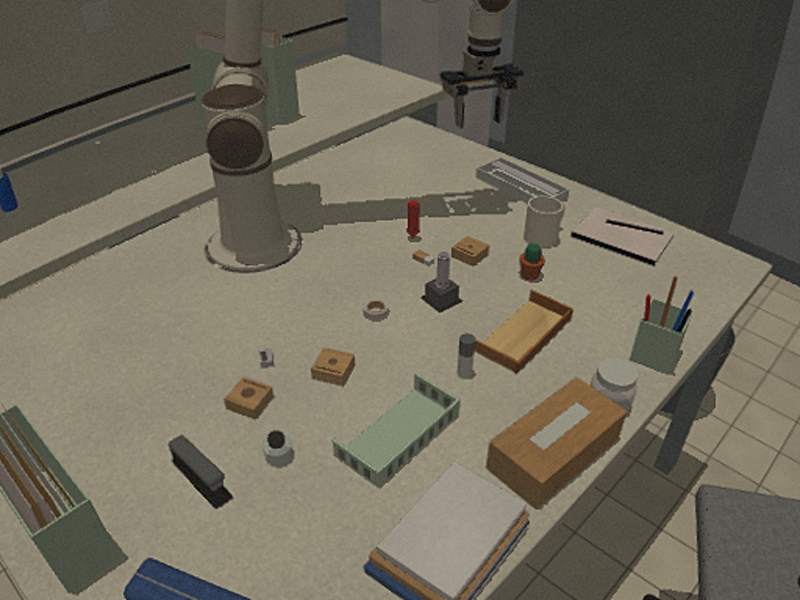

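View pics/s1.png

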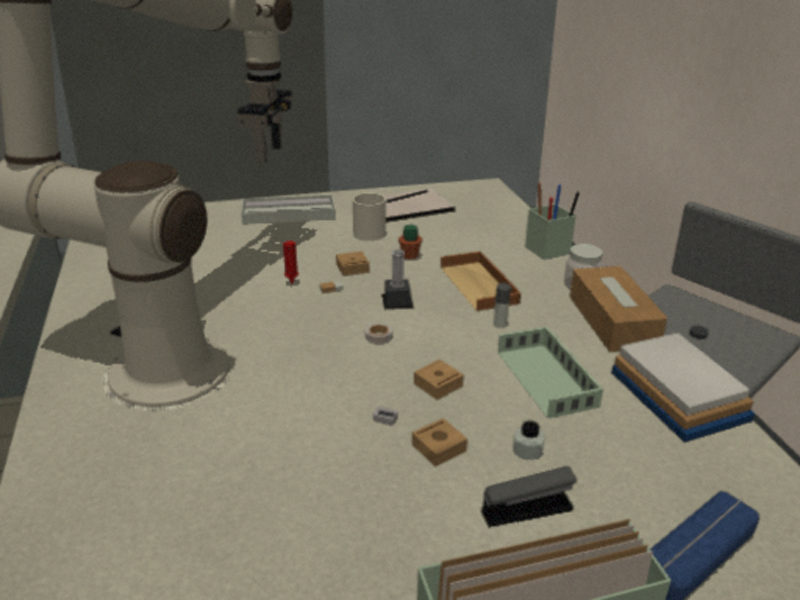

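Scene shows the gauge in its dark rest at (442,275), with the red look-alike at (413,218). The stands are at (470,250), (333,366) and (248,397), the letter tray at (398,432), the wooden tray at (525,328) and the glue at (466,355). The side view agrees.

```bash
cat > h.py <<'E'
import numpy as np,cv2
from scipy.spatial.transform import Rotation as Ro
def ray(c,px,T_wc=None):
    "world origin, direction(s) for original pixels"
    p=cv2.undistortPoints(np.asarray(px,float).reshape(-1,1,2),c["K"],np.array([c["k1"],0,0,0,0.]))[:,0]
    d=np.c_[p[:,0],-p[:,1],-np.ones(len(p))]
    T=np.linalg.inv(c["camera_from_world"]) if T_wc is None else T_wc
    return T[:3,3],d@T[:3,:3].T
def onz(c,px,z,T=None):
    o,d=ray(c,px,T); return o+d*((z-o[2])/d[:,2])[:,None]
def tri(rs):
    A=0;b=0
    for o,d in rs:
        d=d/np.linalg.norm(d);P=np.eye(3)-np.outer(d,d);A=A+P;b=b+P@o
    return np.linalg.solve(A,b)
def tool(pos,rpy):
    T=np.eye(4);T[:3,:3]=Ro.from_euler('xyz',rpy,degrees=True).as_matrix();T[:3,3]=pos;return T
def proj(c,P,T_wc=None):
    M=c["camera_from_world"] if T_wc is None else np.linalg.inv(T_wc)
    q=np.c_[np.reshape(P,(-1,3)),np.ones(len(np.reshape(P,(-1,3))))]@M.T
    x=q[:,0]/-q[:,2];y=-q[:,1]/-q[:,2];f=1+c["k1"]*(x*x+y*y)
    return np.c_[x*f,y*f,np.ones(len(x))]@c["K"][:2].T
E
python3 - <<'E'
import pickle;from h import *
d=pickle.load(open("d0.pkl","rb"));S,D=d["scene"],d["side"]
pts=dict(st1=((470,249),(352,261),.026),st2=((333,363),(438,373),.026),st3=((248,393),(438,436),.026),gtop=((443,255),(398,252),None),red=((413,203),(290,243),None),
 glue=((467,338),(503,287),.088),cactus=((533,245),(410,229),.08),ink=((277,436),(530,428),.05),mug=((544,203),(370,200),.095),eraser=((423,256),(330,286),.013),tape=((376,306),(379,330),.018),sharp=((266,355),(385,414),.016),
 resttop=((441,290),(397,290),.04),
 L_fl=((334,446),(552,409),.04),L_bl=((380,480),None,.04))
for k,(a,b,z) in pts.items():
    a=np.array(a)*.64; r=[ray(S,a)]
    s=k
    if b:
        b=np.array(b)*.64; P=tri([(o,v[0]) for o,v in (ray(S,a),ray(D,b))]); s+=" tri "+str(np.round(P,3))
    if z is not None: s+=" scene@z "+str(np.round(onz(S,a,z)[0],3))+(" side@z "+str(np.round(onz(D,b,z)[0],3)) if b is not None else "")
    print(s)
for n,c,l in(("letter scene",S,[(334,446),(381,481),(459,402),(417,377)]),("letter side",D,[(552,412),(600,400),(546,331),(499,340)]),("wood scene",S,[(517,367),(572,315),(533,293)])):
    print(n,np.round(onz(c,np.array(l)*.64,.04 if 'l'==n[0] else .028),3).tolist())
E
```

```text
st1 tri [0.402 0.314 0.017] scene@z [0.409 0.304 0.026] side@z [0.399 0.296 0.026]
st2 tri [ 0.459 -0.158  0.022] scene@z [ 0.463 -0.162  0.026] side@z [ 0.457 -0.163  0.026]
st3 tri [ 0.408 -0.317  0.022] scene@z [ 0.412 -0.319  0.026] side@z [ 0.407 -0.323  0.026]
gtop tri [0.464 0.141 0.115]
red tri [0.261 0.273 0.098]
glue tri [0.639 0.004 0.086] scene@z [0.639 0.005 0.088] side@z [ 0.637 -0.003  0.088]
cactus tri [0.545 0.347 0.073] scene@z [0.545 0.346 0.08 ] side@z [0.539 0.318 0.08 ]
ink tri [ 0.542 -0.357  0.044] scene@z [ 0.544 -0.357  0.05 ] side@z [ 0.539 -0.368  0.05 ]
mug tri [0.481 0.479 0.097] scene@z [0.474 0.491 0.095] side@z [0.481 0.473 0.095]
eraser tri [0.336 0.227 0.008] scene@z [0.339 0.224 0.013] side@z [0.335 0.216 0.013]
tape tri [0.394 0.018 0.016] scene@z [0.394 0.018 0.018] side@z [0.393 0.011 0.018]
sharp tri [ 0.345 -0.229  0.011] scene@z [ 0.347 -0.229  0.016] side@z [ 0.343 -0.237  0.016]
resttop tri [0.463 0.142 0.027] scene@z [0.473 0.129 0.04 ] side@z [0.457 0.118 0.04 ]
L_fl tri [ 0.61  -0.296  0.022] scene@z [ 0.619 -0.301  0.04 ] side@z [ 0.598 -0.322  0.04 ]
L_bl scene@z [ 0.719 -0.298  0.04 ]
letter scene [[0.619, -0.301, 0.04], [0.722, -0.298, 0.04], [0.701, -0.088, 0.04], [0.609, -0.093, 0.04]]
letter side [[0.595, -0.329, 0.04], [0.686, -0.321, 0.04], [0.689, -0.102, 0.04], [0.591, -0.11, 0.04]]
wood scene [[0.716, 0.062, 0.028], [0.708, 0.261, 0.028], [0.609, 0.266, 0.028]]
```

```bash
cat >> h.py <<'E'
def wcap(name):
    from rig import capture,current_tcp_pos,current_tcp_rot
    T=tool(current_tcp_pos(),current_tcp_rot()); c=capture("wrist"); c["T"]=T@c["tool_from_camera"]
    cv2.imwrite(f"pics/{name}.png",cv2.cvtColor(c["frame"],cv2.COLOR_RGB2BGR))
    import pickle; pickle.dump(c,open(name+".pkl","wb")); return c
E
python3 - <<'E'
from rig import *
from h import *
for y in (180,90,0): print(y,solve_ik([.5,.2,.3],[180,0,y]),solve_ik([.46,.14,.17],[180,0,y]))
move_pose([.49,.2,.30],[180,0,180]); print(current_clock()); wcap("wA")
move_pose([.5,-.22,.30],[180,0,180]); print(current_clock()); wcap("wB")
cv2.imwrite("pics/wAB.png",cv2.resize(np.vstack([cv2.imread("pics/wA.png"),cv2.imread("pics/wB.png")]),None,fx=.78,fy=.78))
E
```

```text
180 [  8.93675719   3.78175667  97.56103285   0.          78.65721048
 -81.06324281] [  2.48792121   3.75742616 113.33572731   0.          62.90684653
 -87.51207879]
90 [ 8.93675719e+00  3.78175667e+00  9.75610328e+01 -2.54444375e-14
  7.86572105e+01  8.93675719e+00] [ 2.48792121e+00  3.75742616e+00  1.13335727e+02 -2.54444375e-14
  6.29068465e+01  2.48792121e+00]
0 [ 8.93675719e+00  3.78175667e+00  9.75610328e+01 -2.54444375e-14
  7.86572105e+01  9.89367572e+01] [ 2.48792121e+00  3.75742616e+00  1.13335727e+02 -2.54444375e-14
  6.29068465e+01  9.24879212e+01]
1.625
3.225
```

View pics/wAB.png

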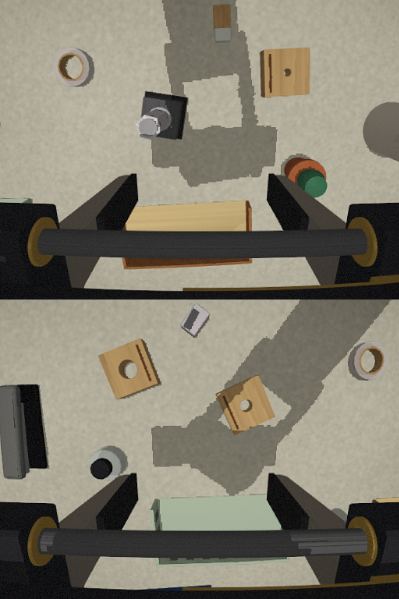

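wA has stand 1's hole at (369,92), the gauge top at (191,163) in its dark rest, the tape, the cactus and the wooden tray. wB has stand 3's hole at (164,88), stand 2's hole at (314,136) and the letter tray. The holes differ in size.

The grasp candidates are the silver gauge in the dark rest (wA 191,163) and the red look-alike (scene 413,218). The silver one is meant. I'll confirm it in an enlarged crop.

Run:
```python
import pickle;from h import *
A=pickle.load(open("wA.pkl","rb"));B=pickle.load(open("wB.pkl","rb"))
out=[]
for n,c,u,v in(("st1",A,369,92),("st3",B,164,88),("st2",B,314,136)):
    f=c["frame"];h=cv2.cvtColor(f,cv2.COLOR_RGB2HSV)
    x0,y0=u-45,v-45; roi=f[y0:y0+90,x0:x0+90]; hs=h[y0:y0+90,x0:x0+90]
    m=((hs[...,1]>80)&(hs[...,0]<25)&(hs[...,2]>60)).astype(np.uint8)
    cs=cv2.findContours(cv2.morphologyEx(m,cv2.MORPH_CLOSE,np.ones((5,5))),0,1)[0];k=max(cs,key=cv2.contourArea)
    r=cv2.minAreaRect(k); 
    top=np.median(roi[...,0][m>0]); dark=(roi[...,0]<0.72*top).astype(np.uint8)
    n_,lab,st,ce=cv2.connectedComponentsWithStats(dark)
    i=min(range(1,n_),key=lambda i:np.hypot(*(ce[i]-45))+ (100 if st[i][4]<15 else 0))
    hc=cv2.findContours((lab==i).astype(np.uint8),0,2)[0][0]; e=cv2.fitEllipse(hc)
    P=onz(c,[np.array(r[0])+(x0,y0),np.array(e[0])+(x0,y0)],.026,c["T"])
    print(n,"rect",np.round(r[1],1),r[2],"hole",np.round(e,1) if 0 else e,st[i],np.round(P,4).tolist())
    o=cv2.resize(cv2.cvtColor(roi,cv2.COLOR_RGB2BGR),(360,360),interpolation=cv2.INTER_CUBIC)
    cv2.ellipse(o,((e[0][0]*4+2,e[0][1]*4+2),(e[1][0]*4,e[1][1]*4),e[2]),(255,0,0),1)
    out.append(o)
g=A["frame"][118:188,165:255]; g=cv2.resize(cv2.cvtColor(g,cv2.COLOR_RGB2BGR),(390,300),interpolation=cv2.INTER_CUBIC)
g=cv2.copyMakeBorder(g,0,60,0,0,0)
im=np.vstack([np.hstack(out[:2]),np.hstack([out[2],g[:,:360]])]); cv2.imwrite("pics/crop1.png",cv2.resize(im,(600,600)))
```

```text
st1 rect [61.1 64.7] 87.33700561523438 hole ((44.31078338623047, 45.10565185546875), (7.821190357208252, 9.954139709472656), 179.25474548339844) [40 41  9 10 67] [[0.4012, 0.3109, 0.026], [0.4007, 0.314, 0.026]]
st3 rect [63.3 62. ] 68.19859313964844 hole ((43.15650939941406, 45.77642822265625), (20.060447692871094, 22.341367721557617), 163.0687255859375) [ 33  34  19  25 220] [[0.4086, -0.3177, 0.026], [0.4086, -0.3211, 0.026]]
st2 rect [59.5 60.4] 65.85445404052734 hole ((50.26445007324219, 43.59421920776367), (73.82652282714844, 81.63763427734375), 100.77718353271484) [   0    0   90   90 3813] [[0.4561, -0.1602, 0.026], [0.4561, -0.1557, 0.026]]
```

View pics/crop1.png

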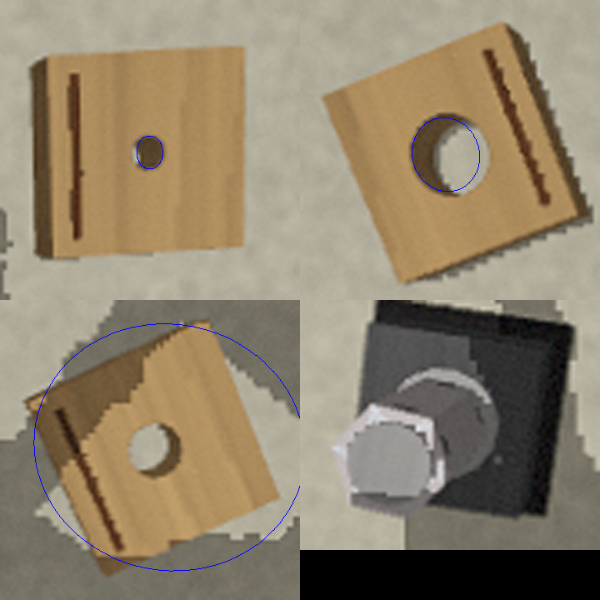

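The crop confirms the silver hex gauge in the dark rest. By eye the holes are at st1 (368,92.3) small, st3 (163.7,89.1) large and st2 (315.2,135.7) medium. Next I go above the gauge and check from near.

Run:
```python
import pickle;from h import *
from rig import *
A=pickle.load(open("wA.pkl","rb"));B=pickle.load(open("wB.pkl","rb"))
P=[onz(A,[(368,92.3)],.026,A["T"])[0],onz(B,[(315.2,135.7)],.026,B["T"])[0],onz(B,[(163.7,89.1)],.026,B["T"])[0]]
print(np.round(P,4).tolist())
g=onz(A,[(189.4,162.3)],.115,A["T"])[0]; print("gauge",g)
move_pose([g[0],g[1],.24],[180,0,200]); c=wcap("g1"); print(current_clock(),current_tcp_pos())
p=proj(c,[[g[0],g[1],.115],[g[0],g[1],.044],[g[0],g[1],.04]],c["T"]); print(p)
u,v=np.int32(p[1]); f=cv2.cvtColor(c["frame"],cv2.COLOR_RGB2BGR)
x0,y0=max(0,u-65),max(0,v-55); print(x0,y0)
cv2.imwrite("pics/g1c.png",cv2.resize(f[y0:y0+110,x0:x0+130],None,fx=5,fy=5,interpolation=cv2.INTER_CUBIC))
```

```text
[[0.4009, 0.3137, 0.026], [0.4573, -0.16, 0.026], [0.4089, -0.3194, 0.026]]
gauge [0.46176035 0.14289706 0.115     ]
4.7083 [0.46244099 0.1420822  0.24037455]
[[261.40366887 217.87772485]
 [260.92540224 192.04972823]
 [260.90512283 190.95679243]]
195 137
```

View pics/g1c.png

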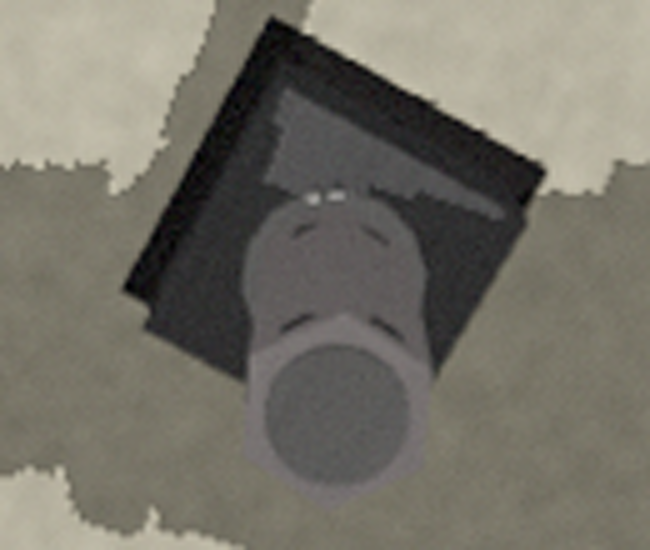

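The hexagon's flats lie left and right in the image, so yaw 200 fits. The top disc is at crop (338,415) and the flange centre at about (335,287). Now grasp.

Run:
```python
import pickle;from h import *
from rig import *
c=pickle.load(open("g1.pkl","rb"))
t=onz(c,[(262.2,219.6)],.115,c["T"])[0]; f=onz(c,[(261.5,193.9)],.044,c["T"])[0]
print("axis top",t,"flange",f, "tcp",[np.round(current_tcp_pos(),4) for _ in range(3)])
g=(t[:2]*.6+f[:2]*.4)
line_to([g[0],g[1],.1485],.12); print(current_tcp_pos(),current_contact_force())
close_gripper(40); print(current_opening(),current_finger_force(),current_contact_force(),current_tcp_pos(),current_clock())
```

```text
axis top [0.46270447 0.14380249 0.115     ] flange [0.46314358 0.14393306 0.044     ] tcp [array([0.4624, 0.1421, 0.2404]), array([0.4624, 0.1421, 0.2404]), array([0.4624, 0.1421, 0.2404])]
[0.4634907  0.14381968 0.14923028] [-0.30555112 -0.11565402  0.34162964]
0.024455185267752737 39.99859624542296 [0.29139944 0.76715464 0.50120883] [0.46283094 0.14384703 0.14845461] 6.65
```

Gripped, with an opening of 24.4 mm. I lift and move to just short of stand 1, so the held flange and the hole are in one view.

```bash
python3 - <<'E'
import pickle;from h import *
from rig import *
p=current_tcp_pos()
line_to([p[0],p[1],.235],.15)
h=np.array([.4009,.3137]);tx=np.array([np.cos(np.radians(200)),np.sin(np.radians(200))])
q=h-.05*tx
line_to([q[0],q[1],.19],.2); sleep(.15)
c=wcap("n1"); print(current_clock(),current_tcp_pos(),current_tcp_rot(),current_contact_force(),current_opening())
T=tool(current_tcp_pos(),current_tcp_rot())
ax=[(T@[0,0,z,1])[:3] for z in(.0335,.1045,.1295)]
print("pred top,flange,tip",proj(c,ax,c["T"]),"hole",proj(c,[[*h,.026]],c["T"]))
f=cv2.cvtColor(c["frame"],cv2.COLOR_RGB2BGR)
cv2.imwrite("pics/n1c.png",cv2.resize(f[40:290,160:360],None,fx=3,fy=3,interpolation=cv2.INTER_CUBIC)[:600*3])
E
python3 -c "
import cv2;a=cv2.imread('pics/n1.png');cv2.imwrite('pics/n1c.png',cv2.resize(a[40:240,160:360],None,fx=3,fy=3,interpolation=cv2.INTER_CUBIC))"
```

```text
8.6917 [0.44824358 0.33012468 0.19030386] [-1.79995779e+02  2.42240453e-02 -1.60067471e+02] [-0.58104608  0.20949418 -1.47429726] 0.024097181925041813
pred top,flange,tip [[260.95852204 291.87164302]
 [260.3648611  229.41999016]
 [260.24117721 216.47805187]] hole [[261.15700228 137.02947205]]
```

View pics/n1c.png

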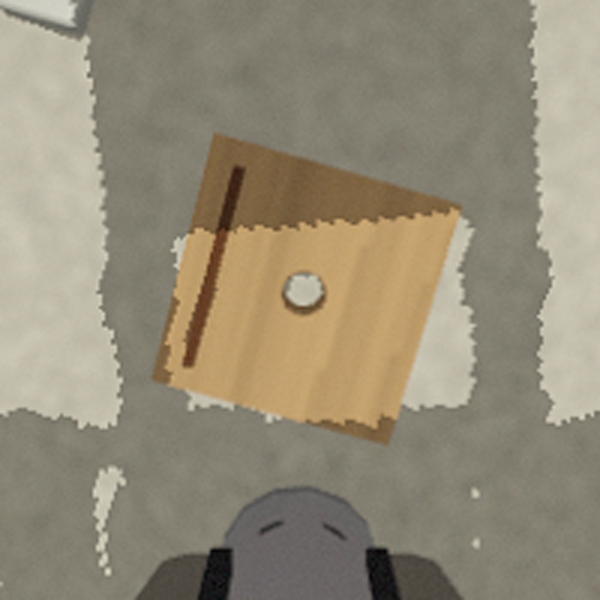

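The hole is at px (260.7,137.0) against a predicted (261.2,137.0), and the flange centre at about (259.7,229.3) against (260.4,229.4), so the axis is good to about 0.3 mm. I probe now and crop the trays for their poses.

```bash
cat >> h.py <<'E'
def probe(h,z0=.19,step=.0015,lim=3.):
    "gauge above hole h -> down until it stops; returns depth"
    from rig import line_to,sleep,current_contact_force,current_tcp_pos,current_clock
    line_to([h[0],h[1],z0],.2); line_to([h[0],h[1],.1575],.1); sleep(.2)
    b=current_contact_force(); d=-.002; log=[]
    while d<.0225:
        d+=step; line_to([h[0],h[1],.1555-d],.03); sleep(.04)
        F=current_contact_force()-b; log.append((round(d*1e3,1),*np.round(F,1).tolist()))
        if F[2]>lim: break
    print(log,current_tcp_pos(),current_clock()); return d
E
python3 - <<'E'
from h import *
probe(np.array([.4009,.3137]))
S=cv2.imread("pics/scene0.png");A=cv2.imread("pics/wA.png");B=cv2.imread("pics/wB.png")
r=lambda i,w,h:cv2.resize(i,(w,h),interpolation=cv2.INTER_CUBIC)
# each crop x3.. 
top=np.hstack([r(S[180:240,300:372],432,360),r(S[235:315,208:298],360,320)[:320] if 0 else r(S[235:307,208:298],368,360)])
bot=np.hstack([r(A[245:305,150:340],400,240)[:240],r(B[245:305,185:375],400,240)])
cv2.imwrite("pics/trays.png",np.vstack([top,bot]))
E
```

```text
[(-0.5, 0.5, -0.4, 0.1), (1.0, -0.3, -1.7, -0.6), (2.5, -1.3, -1.6, -0.3), (4.0, -0.8, -1.8, -0.6), (5.5, -0.4, -1.0, 0.0), (7.0, -0.2, -1.4, 3.8)] [0.40123034 0.31389572 0.14898701] 11.5167
```

View pics/trays.png

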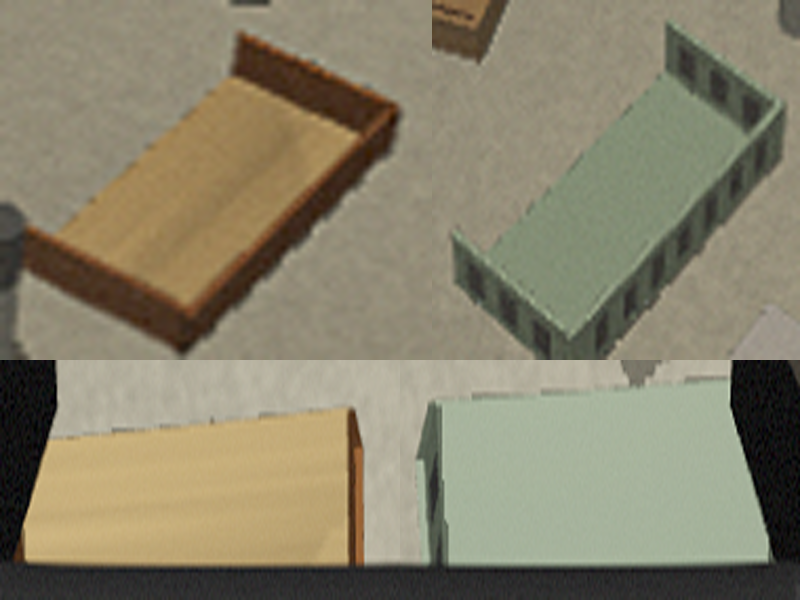

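Stand 1 stopped at 6-7 mm, so it is tight and goes in the wooden tray. The crop shows the wood tray's inner front +y floor corner at A px (315.3,257) and the letter tray's inner front -y corner at B px (204,255.5). The scene crop gives the wall-top corners.

Run:
```python
import pickle;from h import *
A=pickle.load(open("wA.pkl","rb"));B=pickle.load(open("wB.pkl","rb"));S=pickle.load(open("d0.pkl","rb"))["scene"]
q=lambda P:print(np.round(P[:,:2],4).tolist())
q(onz(A,[(315.3,257),(173.8,264.5)],0,A["T"]))
q(onz(B,[(204,255.5),(339.4,250)],0,B["T"]))
q(onz(S,[(340,185.8),(366.7,198),(331.7,231.7),(304.7,218.3)],.028))
q(onz(S,[(265.7,239.4),(293.8,255.4),(241.3,301.6),(213.6,281.6)],.04))
from rig import *
print(current_clock(),current_contact_force(),current_tcp_pos())
```

```text
[[0.599, 0.2706], [0.61, 0.0916]]
[[0.6079, -0.2888], [0.6003, -0.119]]
[[0.6007, 0.2711], [0.6995, 0.2779], [0.7098, 0.0739], [0.6167, 0.0657]]
[[0.6013, -0.0898], [0.6971, -0.083], [0.7043, -0.2894], [0.6095, -0.2932]]
11.5167 [ 0.16919876 -0.05170681  2.29659232] [0.40123034 0.31389572 0.14898701]
```

Wood tray origin is about (.6555,.173) at yaw 3.2°, letter tray about (.6534,-.188) at yaw 2.4°; the wrist and scene views agree to within 2 mm. Now I drag stand 1 in.

```bash
cat >> h.py <<'E'
def slot(t,x,y):
    o,a={"wood":((.6555,.173),3.2),"letter":((.6534,-.188),2.4)}[t]; c,s=np.cos(np.radians(a)),np.sin(np.radians(a))
    return np.array([o[0]+c*x-s*y,o[1]+s*x+c*y])
def drag(wps,v=.1):
    from rig import line_to,sleep,current_contact_force,current_tcp_pos,current_clock
    p=current_tcp_pos(); z=p[2]+.002; line_to([p[0],p[1],z],.03); F=[]
    for w in wps: line_to([w[0],w[1],z],v); F.append(np.round(current_contact_force(),1).tolist())
    sleep(.2); print("drag",F,current_tcp_pos(),current_clock())
    p=current_tcp_pos(); line_to([p[0],p[1],.20],.12)
E
python3 - <<'E'
from h import *
from rig import *
drag([slot("wood",-.125,.048),slot("wood",-.09,.048),slot("wood",.002,.048)])
sleep(.1)
# look back at it and on the way take stand 2 from near
h=np.array([.4573,-.16]);tx=np.array([np.cos(np.radians(200)),np.sin(np.radians(200))])
q=slot("wood",-.06,.03); line_to([q[0],q[1],.24],.25); sleep(.1)
c=capture("scene"); cv2.imwrite("pics/s2.png",cv2.cvtColor(c["frame"],cv2.COLOR_RGB2BGR))
q=h-.05*tx; line_to([q[0],q[1],.19],.3); sleep(.15)
c=wcap("n2"); print(current_clock(),current_contact_force(),current_opening(),proj(c,[[*h,.026]],c["T"]))
S=cv2.resize(cv2.imread("pics/s2.png")[160:290,230:400],(680,520),interpolation=cv2.INTER_CUBIC)
N=cv2.imread("pics/n2.png")[80:200,210:310]
cv2.imwrite("pics/chk.png",np.hstack([cv2.resize(S,(400,306)),cv2.resize(N,(400,480),interpolation=cv2.INTER_CUBIC)[87:393]]))
E
```

```text
drag [[0.4, 0.7, -1.7], [-0.5, -0.3, -1.6], [0.0, -0.6, -0.8]] [0.65450604 0.22112077 0.1510992 ] 15.3
18.1 [ 0.46175489  0.57999198 -1.25237474] 0.023826036883662974 [[259.0183071  136.31550368]]
```

View pics/chk.png

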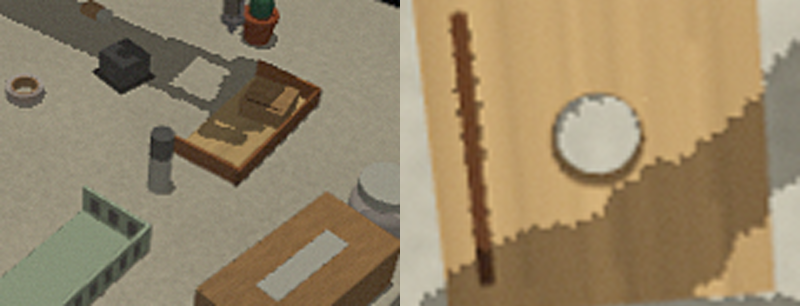

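Stand 1 sits fully inside the wooden tray, and stand 2's hole is at (259.1,135.9) against a predicted (259.0,136.3). Probe stand 2.

Run:
```python
from h import *
from rig import *
h=np.array([.4573,-.16])
d=probe(h)
if .0125<d<.0165:
    drag([slot("letter",-.11,.048),slot("letter",.002,.048)])
    h=np.array([.4089,-.3194]);tx=np.array([np.cos(np.radians(200)),np.sin(np.radians(200))])
    q=slot("letter",-.09,0); line_to([q[0],q[1],.24],.25)
    q=h-.05*tx; line_to([q[0],q[1],.19],.3); sleep(.15)
    c=wcap("n3"); print(current_clock(),current_contact_force(),current_opening(),proj(c,[[*h,.026]],c["T"]))
    c=capture("scene"); cv2.imwrite("pics/s3.png",cv2.cvtColor(c["frame"],cv2.COLOR_RGB2BGR))
    S=cv2.resize(cv2.imread("pics/s3.png")[160:310,190:390],(400,300),interpolation=cv2.INTER_CUBIC)
    N=cv2.imread("pics/n3.png")[100:175,210:310]
    cv2.imwrite("pics/chk2.png",np.hstack([S,cv2.resize(N,(400,300),interpolation=cv2.INTER_CUBIC)]))
```

```text
[(-0.5, 0.0, -0.8, -1.2), (1.0, -0.4, -0.2, -0.2), (2.5, 0.2, -1.1, -0.6), (4.0, 0.1, -0.9, -0.3), (5.5, 1.0, -0.3, 0.2), (7.0, -0.5, -0.8, -1.3), (8.5, 0.5, -0.1, -0.3), (10.0, -0.1, -0.2, -0.3), (11.5, 0.2, -1.6, -0.6), (13.0, 0.2, -0.4, -0.3), (14.5, 0.6, 0.1, 2.1), (16.0, -3.6, 1.8, 11.6)] [ 0.45783054 -0.1602264   0.14102629] 22.675
drag [[-0.7, 0.3, -0.9], [0.6, -1.4, -1.4]] [ 0.6531302  -0.14001856  0.14308464] 25.4083
27.5167 [-0.02717295 -0.1444833  -1.0938231 ] 0.023825639265186344 [[259.93359212 134.63597132]]
```

View pics/chk2.png

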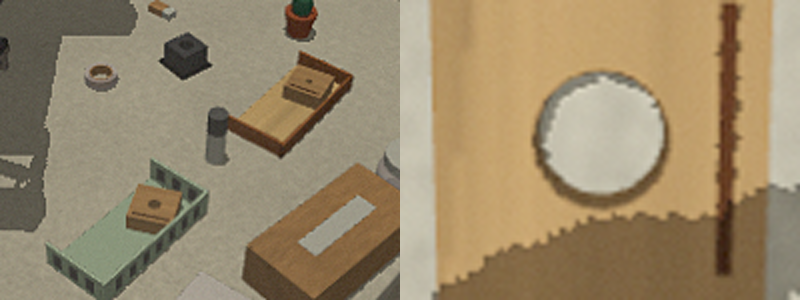

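Stand 2 stopped at about 14.5 mm, so it is good, and it is inside the letter tray. Stand 3's hole is at (259.9,134.1) against a predicted (259.9,134.6).

Run:
```python
from h import *
from rig import *
d=probe(np.array([.4089,-.3194]),step=.001,lim=2.5)
if d>.0195:
    drag([(.53,-.20),(.53,-.05),(.548,.03),slot("wood",-.095,-.045),slot("wood",.005,-.045)],.11)
    c=capture("side"); cv2.imwrite("pics/s4.png",cv2.cvtColor(c["frame"],cv2.COLOR_RGB2BGR))
    q=slot("wood",-.14,-.02); line_to([q[0],q[1],.24],.2); sleep(.1)
    c=wcap("n4"); print(current_clock(),current_contact_force(),current_opening())
    c=capture("scene"); cv2.imwrite("pics/s5.png",cv2.cvtColor(c["frame"],cv2.COLOR_RGB2BGR))
    cv2.imwrite("pics/chk3.png",np.hstack([cv2.resize(cv2.imread("pics/s5.png")[160:300,220:390],(510,420)),cv2.resize(cv2.imread("pics/s4.png")[130:270,250:350],(290,420))]))
```

```text
[(-1.0, 0.7, -0.6, 0.6), (0.0, -0.3, 0.1, 0.2), (1.0, 0.2, -0.4, 0.1), (2.0, 0.1, -0.6, 1.1), (3.0, -0.8, -0.3, 0.6), (4.0, 1.1, -0.9, 0.8), (5.0, -0.2, -0.5, 0.2), (6.0, -0.6, -0.9, 0.4), (7.0, -0.1, -1.2, 0.2), (8.0, 1.0, 0.5, 0.5), (9.0, 0.8, -0.5, 0.4), (10.0, 0.3, -0.4, 0.2), (11.0, 0.2, -0.7, 0.5), (12.0, 0.6, -0.7, 0.8), (13.0, -0.0, -0.9, 0.7), (14.0, 1.4, -0.5, 0.1), (15.0, 0.4, -0.4, 1.5), (16.0, 0.4, -0.4, 0.6), (17.0, -0.0, -0.5, 0.8), (18.0, 1.1, -0.5, 0.7), (19.0, 0.2, -1.3, 0.1), (20.0, -0.3, -0.8, 0.2), (21.0, 0.2, 0.5, 0.5), (22.0, -1.5, 2.9, 8.6)] [ 0.40901072 -0.31944151  0.13445042] 35.6417
drag [[0.5, 0.8, -1.3], [0.4, 0.2, -1.0], [0.6, -0.4, -1.1], [0.0, -1.1, -1.6], [-0.7, 0.1, -1.2]] [0.66264198 0.12839192 0.13649206] 42.2583
44.05 [-0.44304489  0.6244122  -1.82187764] 0.02398286517290965
```

View pics/chk3.png

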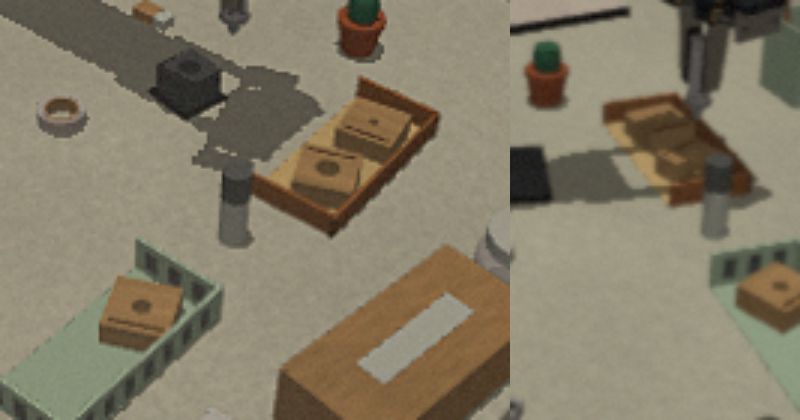

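All three stands sit inside their trays: stand 3 went 21 mm deep, so it is loose and is in the wooden tray. Return the gauge.

Run:
```python
from h import *
from rig import *
c={"K":None}
import pickle
S=pickle.load(open("d0.pkl","rb"))["scene"]; print("st3",onz(S,[(329.3,215.7)],.026))
x,y=.4629,.1439
line_to([x,y,.21],.2); sleep(.2); b=current_contact_force(); print(b)
line_to([x,y,.182],.1); print(current_contact_force()-b)
ok=False
z=.182
while z>.1455:
    z-=.003 if z>.1535 else .001
    line_to([x,y,z],.04); sleep(.04); F=current_contact_force()-b
    if F[2]>2.5 or np.hypot(*F[:2])>6: print("contact",z,F); break
print(current_tcp_pos(),current_clock())
if z<.1515:
    let_go(); sleep(.1); p=current_tcp_pos(); line_to([p[0],p[1],.26],.15)
    line_to([p[0]-.03,p[1],.30],.15); sleep(.2); wcap("e1"); print(current_clock(),current_opening())
    c=capture("scene"); cv2.imwrite("pics/s6.png",cv2.cvtColor(c["frame"],cv2.COLOR_RGB2BGR))
    cv2.imwrite("pics/end.png",np.hstack([cv2.resize(cv2.imread("pics/s6.png")[120:300,200:400],(400,360)),cv2.resize(cv2.imread("pics/e1.png")[:300,100:433],(400,360))]))
```

```text
st3 [[0.66188314 0.12808411 0.026     ]]
[-0.09359683 -0.86597228 -1.00942966]
[-0.13964087 -0.22715245 -0.83828263]
contact 0.14799999999999996 [-1.57683138  1.22941032  5.34888584]
[0.46312099 0.14395512 0.14843435] 49.275
52.0833 0.09215105547237955
```

View pics/end.png

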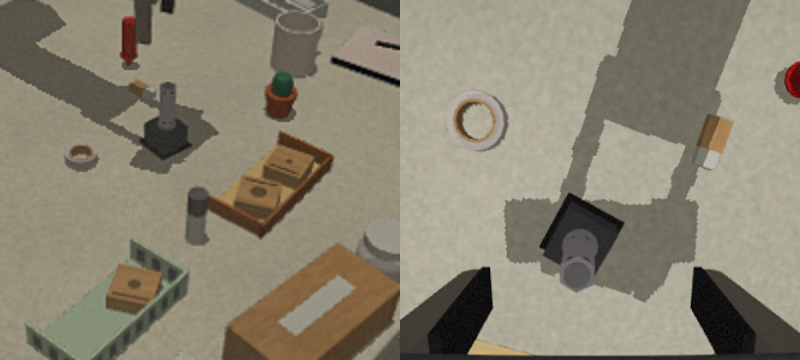

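The gauge stands upright in its rest (scene crop (168,110)), stands 1 and 3 are in the wooden tray and stand 2 is in the letter tray. The bystanders in view have not moved.

```bash
python3 -c "
from rig import *
print(hand_in(),current_clock())"
```

```text
the job is handed in; nothing more can be done
the job is handed in; nothing more can be done
```

The job is handed in at about 52 s on the robot's clock: the tight and the loose stand are in the wooden tray, the good one is in the letter tray, and the gauge is pin down in its rest.

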